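# Pin the canvas trolley's wheel on its axle

## Task

The trolley rail lies on its side with one wheel still unsecured: push the loose linch pin through the cross hole in the bare axle until its head is up against the axle, then flip the sprung ring over the axle end so that it snaps shut round the pin's tip. Let go, and leave the other things on the table where they are.

Things in the scene. Friction and masses are not known exactly. Their poses are not given: they have to be found in the camera images.
- pin_grip (a point): Loose linch pin to be fitted: steel, 86 mm long, with a brass-coloured sprung ring. Point: middle of the head's gripping block (30 mm along the pin, 20 wide, 18 high), on the pin's axis, half-way up. x runs along the pin to its tip, z up. From the shoulder 15 mm ahead runs a round shank 12 mm thick, 46 long, last 7 mm tapered (tip 61 mm ahead). Ring hinge (along y) 17 mm behind; head ends 25 mm behind.
- linch_pin: The same linch pin as a whole, 0.15 to 0.2 kg with its ring; origin on its underside, 9 mm below pin_grip, same axes. At the start it lies flat on the table, its axis 9 mm up, with the ring folded straight back behind the head, level with the axis; the flat underside of the head keeps it from rolling.
- pin_mid (a point): Point on the pin's axis 14 mm ahead of the head's shoulder (29 mm ahead of pin_grip), same axes: it lies at the centre of the axle's hole when the shoulder is up against the axle.
- pin_ring (a joint): Ring angle: 0 folded straight back, open (start); 1.57 standing up square to the pin; 3.14 shut, lying round the shank with its far rim 4.5 mm past the tip. It swings over the pin's top (+z) side. Over-centre spring, about 0.15 N m towards the nearer end, none at 1.57: let go at 2.1 or more it snaps shut, let go below 1.5 it springs back open.
- ring_rim (a point): Middle of the ring's 5 mm thick wire at the rim opposite the hinge, 85 mm from the hinge axis; the wire runs parallel to the hinge axis here. The ring is 90 mm across, about round. While it is open, 74 mm are free inside it between this wire and the back of the head.
- axle_hole (a point): Centre of the cross hole, 14 mm across, in the bare upright stub axle; fixed, 125 mm above the table. The hole runs level along y, right through a steel block 28 mm long along y (faces 14 mm either way), 22 mm wide, reaching 20 mm above this point. The pin may enter from either end; -y is the open side. Clear below: collar 52 mm across, top 13 mm under this point; hub 60 across, 21 under.
- trolley_rail: Wooden trolley rail, fixed, 70 mm wide, 45 high, origin on the table under the bare axle; it runs along its y from -120 to +440 mm. Each of its two upright axles carries a wheel 180 mm across, whose tyre's top is 25 mm under the hole's axis. The axle at y = +320 mm has its linch pin fitted and shut already (same heights); the one over the origin is bare.
- heat_gun_mid (a point): Bystander: green hot-air gun lying down, 250 mm long, its pistol grip to one side; point on its barrel axis.
- brush_jar_mid (a point): Bystander: clear jar of brushes, 75 mm across, 230 mm tall with the brushes; point half-way up the jar.
- paint_tin_mid (a point): Bystander: blue and silver paint tin, 100 mm across, 120 mm tall; point at its centre.
- tape_roll_mid (a point): Bystander: roll of tan masking tape lying flat, 100 mm across, 36 mm high; point at its centre.
- spanner_mid (a point): Bystander: open spanner 200 mm long, lying flat; point at its middle.
- scraper_mid (a point): Bystander: paint scraper 200 mm long, lying flat; point at its middle.
- clevis_pin_mid (a point): Bystander: plain dark clevis pin 90 mm long, 16 mm thick with a 26 mm head and no ring, not needed here; point at its middle.
Mind the look-alikes: they are no part of the job. What is shaped like the linch_pin but blue is not meant.

How it is judged:
By the outcome, as a careful person would: the job done as asked, in the order asked, and still so for the second after the job is handed in, with the robot touching nothing.
It also fails if it takes over 64 s, if anything falls off the work surface, if the arm or the gripper's body presses on something with over 40 N, if the wrist force passes 120 N, or if a joint passes its speed limit or range.

## Robot

A 6-joint arm with a two-finger parallel gripper is mounted at the origin on the work surface. World frame = base frame: x ahead of the robot, y to its left, z up, the work surface at z = 0. Lengths are in m, angles in degrees, forces in N, time in s.
With the tool pointing down it reaches from about 0.3 to 0.75 m from the base axis. Payload 8.5 kg.
Tool frame: the origin (TCP) lies on the mounting face of the last link; the fingertips stand tip_extent ahead of it and the grasp point (between the pads) lies 155 mm ahead of it (tip_extent is the distance from the TCP to the fingertips, in m); z points along the fingers, y is the line along which they close (so a half turn about z gives the same grasp; the last joint's range is limited). The gripper opens to 85 mm and grips with 20 to 120 N. Pads are 22 mm wide; open, the fingers measure 114 mm over their backs; the gripper's body (76 mm by 85 mm) begins 54 mm behind the grasp point. The pads swing forward as they close: fully open they stand 13 mm farther back than shut.
Start: joints at [-84.987, 21.807, 74.336, -0, 83.858, -12.336], TCP at [0.164, -0.525, 0.405] pointing down, gripper open.
Joint ranges: [-178.18, 178.18], [-50.72, 133.34], [12.68, 142.11], [-81.47, 261.47], [9.98, 163.14], [-165.26, 165.26]. Speed limits (degrees/s): [136.94, 136.94, 180, 180, 180, 180].

## Interface

Orientations are given as a 3x3 rotation matrix whose columns are the frame's x, y, z axes.
In Python, from rig import observe, get_image, camera_params, close_job, tip_extent gives the robot as it stands.
- The arm moves only by the shell command python3 -m creep 'ROWS' [FORCE]. ROWS is JSON, a list of rows, each an object with "jaw": the gripper's target within -1 to 1 (shut at 1, half-way at 0, fully open at -1); "travel": the shift along the world's x, y, z in mm, a list of three; "roll": the turn about the world's z in rad. A call has 1 to 12 rows; each row is the pose to reach, as a shift and turn from the pose commanded when the call began; what a row does not reach only later rows make up. A row lasts 1/10 s, in which the tool goes at most 50 mm and 8.59 degrees, less where a joint would pass 70% of its speed; a pose out of reach is approached as far as the arm can. A call with a gripper value outside its range is refused whole. The fingers move at their own pace and stop on an object; FORCE is the grip in N (left out, the last holds). Time passes only in rows, so rows that repeat a pose let the fingers close. It gives the time, the measured TCP pose, the force, the opening and the grip force at its end, in the units of the state.
- observe(): the state, without advancing time (a new reading comes with each control period).
- get_image(name): name is "scene" or "top" or "wrist"; returns (picture, depth): 400x640x3 uint8, red, green, blue; 400x640 float32, m along the optical axis (not along the pixel's ray), 0 where there is no reading.
- camera_params(name): a dict with "mtx" (3x3 intrinsics, pixels), "extrinsics" (4x4, takes a point from camera to world coordinates). Camera axes: x right, y down, z forward; pixel columns grow to the right and rows downward; lengths in m; the calibration is good to about 2 mm. A picture is of the moment at which its call begins: read the wrist's pose just before it. camera_params takes no time and is no camera call; for the wrist camera it gives the pose at the moment of the call.
- close_job(): hands the job in; it is judged then, once.
The state is a dict: "time_s": time; "q": joint angles; "qvel": joint speeds; "joint_efforts": joint torques, N m; "position": TCP position; "tool_rot": TCP orientation; "ft_force": force on the tool from outside, world axes, zero at the start; "wrist_torque": the same for the moment, N m; "grip_width": finger opening in m; "gripper_force": force on a finger pad.
Only numpy, scipy, OpenCV 4.12 (cv2) and the standard library are available. Lean on these libraries where they do the work, as an engineer would, in place of code of your own. Each camera call takes 0.05 s, during which the arm holds its last target. There are 200 camera calls.

## Working session

There is one attempt and no reset: what is moved stays moved. The work goes in short steps, Python scripts to look and compute and a shell command to move; the robot and the scene stay as the last step left them, time stands still between calls to the robot, and variables do not carry over. Pictures are saved under pics/ and viewed, at most 10 in all, crops included, and the job is handed in when it is done.

```bash
ls; mkdir -p pics; python3 - <<'E'
from rig import *
import cv2,numpy as np
print(tip_extent if not callable(tip_extent) else tip_extent())
s=observe();print(s)
for n in("scene","top"):
    p,d=get_image(n);c=camera_params(n);cv2.imwrite(f"pics/{n}0.png",p[:,:,::-1]);np.savez(f"{n}0.npz",p=p,d=d,K=c["mtx"],E=c["extrinsics"]);print(c)
E
```

```text
pics
0.1734
{'time_s': 0.0, 'q': array([-8.49867896e+01,  2.18395023e+01,  7.43845692e+01,  3.82548731e-04,
        8.38602688e+01, -1.23373317e+01]), 'qvel': array([ 0.03616012,  0.02428323, -0.00977881, -0.00783095,  0.01747652,
        0.05657138]), 'joint_efforts': array([ 7.67302281e-04, -4.48455513e+01, -2.31277406e+01, -1.27391763e-04,
        4.75043053e-03, -1.37790545e-05]), 'position': array([ 0.16399862, -0.52492386,  0.40412664]), 'tool_rot': array([[ 9.54498340e-01,  2.98216204e-01, -1.22019684e-04],
       [ 2.98216056e-01, -9.54497266e-01,  1.46696475e-03],
       [ 3.21005207e-04, -1.43660365e-03, -9.99998917e-01]]), 'ft_force': array([-0.56351359, -0.35054255,  0.34556961]), 'wrist_torque': array([ 0.00698998, -0.03628195, -0.0465472 ]), 'gripper_force': 0.0, 'grip_width': 0.08542665480233633}
{'mtx': array([[373.41337518,   0.        , 319.86308099],
       [  0.        , 373.41337518, 197.79863517],
       [  0.        ,   0.        ,   1.        ]]), 'extrinsics': array([[ 0.44959305,  0.69463095, -0.56156382,  1.35559781],
       [ 0.89314421, -0.34070571,  0.29362059, -0.58353069],
       [ 0.01262995, -0.63356725, -0.77358453,  1.22872995],
       [ 0.        ,  0.        ,  0.        ,  1.        ]])}
{'mtx': array([[467.96470447,   0.        , 325.2463896 ],
       [  0.        , 467.96470447, 198.84049095],
       [  0.        ,   0.        ,   1.        ]]), 'extrinsics': array([[ 0.02845452, -0.98433068,  0.17402143,  0.27734504],
       [-0.99959386, -0.02774669,  0.00649946, -0.16267387],
       [-0.0015691 , -0.17413569, -0.98472042,  1.51718565],
       [ 0.        ,  0.        ,  0.        ,  1.        ]])}
```

View pics/scene0.png

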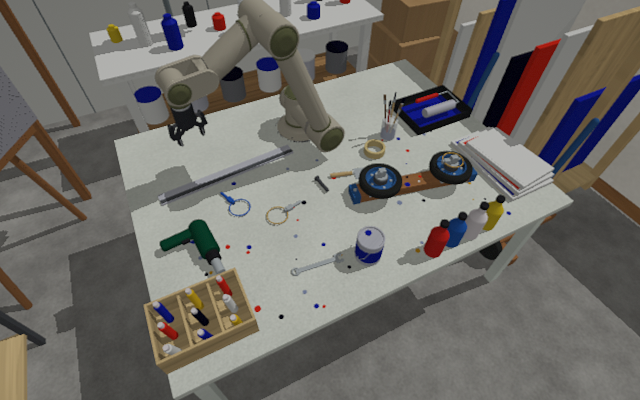

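View pics/top0.png

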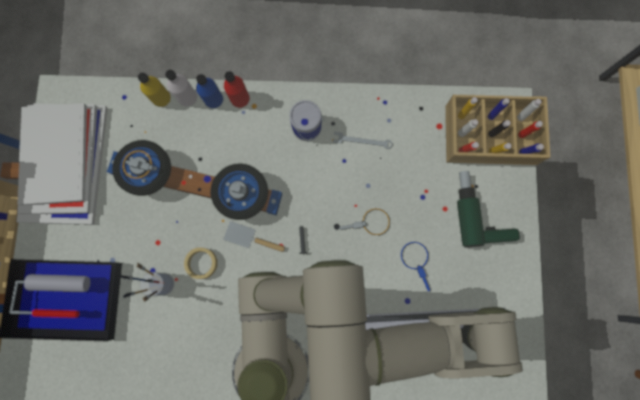

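```bash
cat > h.py <<'E'
import numpy as np,cv2
from rig import *
def snap(n,tag):
    c=camera_params(n);p,d=get_image(n);cv2.imwrite(f"pics/{tag}.png",p[:,:,::-1])
    np.savez(f"{tag}.npz",p=p,d=d,K=c["mtx"],E=c["extrinsics"])
def load(tag):
    z=np.load(f"{tag}.npz");return z["p"],z["d"],z["K"],z["E"]
def ray(K,E,u,v):
    r=E[:3,:3]@np.linalg.solve(K,[u,v,1.]);return E[:3,3],r
def onz(K,E,u,v,z):
    o,r=ray(K,E,u,v);return o+r*(z-o[2])/r[2]
def pt(K,E,u,v,d):
    o,r=ray(K,E,u,v);return o+r*d
E
python3 - <<'E'
from h import *
p,d,K,E=load("top0")
for nm,u,v,z in[("tip",336,227,.009),("ringL",362,222,.009),("ringR",391,221,.009),("axle",238,188,.145),("fitted",141,166,.145),("clevis",303,240,.01),("blue tip",428,288,.01)]:
    print(nm,onz(K,E,u,v,z).round(3),pt(K,E,u,v,d[v,u]).round(3))
a=cv2.resize(p[195:265,320:445],None,fx=6,fy=6,interpolation=cv2.INTER_CUBIC)
b=cv2.resize(p[130:230,95:290],None,fx=3.8,fy=3.8,interpolation=cv2.INTER_CUBIC)[:,:750]
im=np.zeros((a.shape[0]+0,750,3),np.uint8)+a
cv2.imwrite("pics/crop1.png",im[:,:,::-1])
E
```

```text
tip [ 0.452 -0.19   0.009] [ 0.453 -0.19   0.003]
ringL [ 0.471 -0.274  0.009] [ 0.471 -0.274  0.01 ]
ringR [ 0.477 -0.368  0.009] [ 0.478 -0.37  -0.002]
axle [0.545 0.108 0.145] [0.545 0.108 0.147]
fitted [0.605 0.405 0.145] [0.609 0.412 0.128]
clevis [ 0.407 -0.085  0.01 ] [ 0.406 -0.085  0.02 ]
blue tip [ 0.267 -0.486  0.01 ] [ 0.267 -0.485  0.012]
```

View pics/crop1.png

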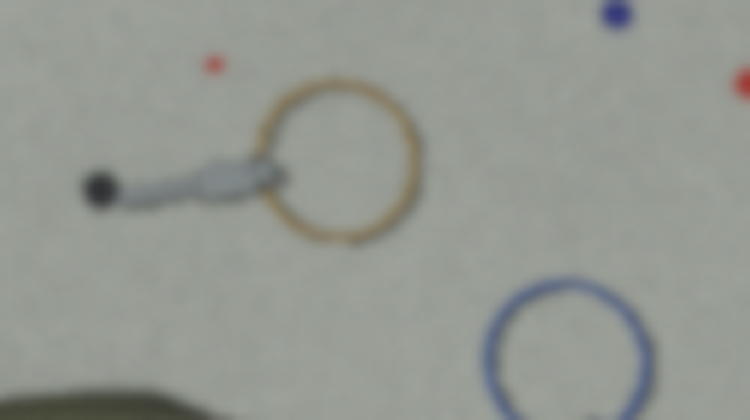

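The picked pin is the grey one with the brass ring at (358,225) in the top view. The other candidates are the blue look-alike (415,255), the clevis pin (303,240) and the fitted pin (141,166). The crop confirms the choice: head at (358,225), tip at about (340,227), brass ring centred at (377,222). The black dot at (336,227) is a paint spot.

```bash
python3 - <<'E'
from h import *
p,d,K,E=load("top0")
h=onz(K,E,358,225.2,.012);r=onz(K,E,376.7,221.7,.009);t=onz(K,E,340,227,.009)
s=observe();R=s["tool_rot"]
print(h,r,t,np.degrees(np.arctan2(*(t-r)[1::-1])), np.linalg.norm(t-r))
print("move mm",(h-s["position"])*1000,"tool y ang",np.degrees(np.arctan2(R[1,1],R[0,1])))
c=camera_params("wrist");print(c["extrinsics"].round(3), c["mtx"][0,0])
E
```

```text
[ 0.45979988 -0.26107861  0.012     ] [ 0.473295   -0.32172606  0.009     ] [ 0.45265549 -0.20311129  0.009     ] 99.87089195789446 0.12039706248946197
move mm [ 295.81833169  263.85807451 -392.19016149] tool y ang -72.65211331925565
[[ 0.3   -0.917 -0.263  0.231]
 [-0.954 -0.289 -0.081 -0.504]
 [-0.001  0.275 -0.961  0.374]
 [ 0.     0.     0.     1.   ]] 336.0456574668252
```

```bash
python3 -m creep '[{"jaw":-1,"travel":[30,26,-8],"roll":0.14},{"jaw":-1,"travel":[60,53,-15],"roll":0.29},{"jaw":-1,"travel":[90,80,-22],"roll":0.43},{"jaw":-1,"travel":[120,106,-30],"roll":0.58},{"jaw":-1,"travel":[150,132,-38],"roll":0.72},{"jaw":-1,"travel":[180,158,-45],"roll":0.87},{"jaw":-1,"travel":[210,185,-52],"roll":1.01},{"jaw":-1,"travel":[240,212,-60],"roll":1.15},{"jaw":-1,"travel":[270,238,-68],"roll":1.3},{"jaw":-1,"travel":[296,264,-75],"roll":1.44},{"jaw":-1,"travel":[296,264,-75],"roll":1.44},{"jaw":-1,"travel":[296,264,-75],"roll":1.44}]' 60
python3 - <<'E'
from h import *
print(observe()["q"].round(1),observe()["qvel"].round(1));snap("wrist","w1")
E
```

```text
time_s: 1.3
position: [0.4603, -0.2605, 0.3294]
tool_rot: [[-0.172, 0.985, -0.001], [0.985, 0.172, 0.0], [0.001, -0.001, -1.0]]
ft_force: [0.2, -0.1, 0.1]
grip_width: 0.0853
gripper_force: 0.0
[-42.3  23.7  84.8  -0.   71.6 -52.2] [-2.1 -0.7 -0.1 -0.1 -0.1  0.2]
```

View pics/w1.png

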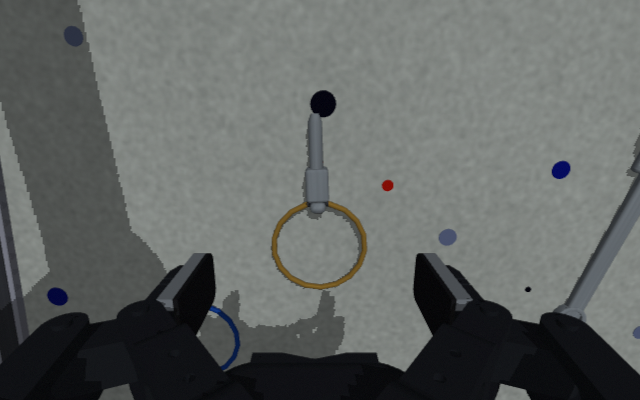

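The wrist view shows the pin with its tip at (315,115), block centre at (317,184) and ring rim at (319,287).

```bash
python3 - <<'E'
from h import *
p,d,K,E=load("w1")
f=lambda u,v,z:onz(K,E,u,v,z)
hsv=cv2.cvtColor(p,cv2.COLOR_RGB2HSV)
m=cv2.inRange(hsv,(12,90,60),(28,255,255));m[350:]=0
c=max(cv2.findContours(m,0,1)[0],key=cv2.contourArea)
(cu,cv_),(a,b),_=cv2.fitEllipse(cv2.convexHull(c));print(cu,cv_,a,b)
ring=f(cu,cv_,.009);tip=f(315.3,114,.009)
print("block depth z",[pt(K,E,u,184,d[184,u])[2].round(4) for u in(313,317,321)])
bl=[f(306.3,169,.018),f(327,169,.018),f(328.5,201,.018),f(306.5,201,.018)]
bc=np.mean(bl,0);u=(tip-ring);L=np.linalg.norm(u);u/=L
print("ring",ring,"tip",tip,L,np.degrees(np.arctan2(u[1],u[0])));print(np.linalg.norm(bl[0]-bl[1]),np.linalg.norm(bl[1]-bl[2]),"block",bc,"from ring",ring+u*59.5e-3,"from tip",tip-u*61e-3)
s=observe();print(s["position"])
E
```

```text
318.7774658203125 244.50344848632812 88.68009185791016 94.96823120117188
block depth z [np.float64(0.0177), np.float64(0.0181), np.float64(0.0203)]
ring [ 0.47450034 -0.31646512  0.009     ] tip [ 0.45066033 -0.20053527  0.009     ] 0.11835571559117165 101.62040380253323
0.017566493715791692 0.028347412602972338 block [ 0.462462   -0.25851566  0.018     ] from ring [ 0.46251544 -0.25818466  0.009     ] from tip [ 0.46294736 -0.26028499  0.009     ]
[ 0.45982418 -0.26117847  0.329603  ]
```

```bash
python3 -m creep '[{"jaw":-1,"travel":[3,2,-40],"roll":0.02},{"jaw":-1,"travel":[3,2,-85],"roll":0.02},{"jaw":-1,"travel":[3,2,-125],"roll":0.02},{"jaw":-1,"travel":[3,2,-145],"roll":0.02},{"jaw":-1,"travel":[3,2,-151],"roll":0.02},{"jaw":-1,"travel":[3,2,-151],"roll":0.02},{"jaw":1,"travel":[3,2,-151],"roll":0.02},{"jaw":1,"travel":[3,2,-151],"roll":0.02},{"jaw":1,"travel":[3,2,-151],"roll":0.02},{"jaw":1,"travel":[3,2,-151],"roll":0.02},{"jaw":1,"travel":[3,2,-151],"roll":0.02},{"jaw":1,"travel":[3,2,-151],"roll":0.02}]' 60
python3 - <<'E'
from h import *
p,d,K,E=load("top0")
# rail direction from axle tops
a=pt(K,E,238,188,d[188,238]);
s=observe();print(s["q"].round(1),s["position"].round(4),s["grip_width"])
for n in("top","scene"):
    p,d,K,E=load(n+"0");hsv=cv2.cvtColor(p,cv2.COLOR_RGB2HSV)
    # surface near axle heights
    vv,uu=np.mgrid[0:400,0:640];P=(np.stack([(uu-K[0,2])/K[0,0],(vv-K[1,2])/K[1,1],np.ones_like(uu)],-1)*d[...,None])@E[:3,:3].T+E[:3,3]
    for c0 in((.545,.108),(.605,.405)):
        m=(np.hypot(P[...,0]-c0[0],P[...,1]-c0[1])<.05)&(P[...,2]>.13)&(P[...,2]<.16)
        print(n,c0,m.sum(),P[m].mean(0).round(4) if m.any() else None)
        if m.any(): print(P[m].min(0).round(3),P[m].max(0).round(3))
E
```

```text
time_s: 2.55
position: [0.4631, -0.259, 0.1794]
tool_rot: [[-0.191, 0.982, 0.001], [0.982, 0.191, -0.001], [-0.001, 0.001, -1.0]]
ft_force: [-1.2, -0.2, 5.6]
grip_width: 0.0184
gripper_force: 59.3
[-42.   35.6  94.   -0.   50.3 -53. ] [ 0.4631 -0.259   0.1794] 0.01837300225787451
top (0.545, 0.108) 77 [0.5476 0.115  0.1438]
[0.535 0.1   0.13 ] [0.561 0.13  0.152]
top (0.605, 0.405) 172 [0.612  0.4126 0.1385]
[0.573 0.375 0.13 ] [0.654 0.452 0.155]
scene (0.545, 0.108) 51 [0.55   0.1138 0.1428]
[0.535 0.1   0.13 ] [0.561 0.131 0.152]
scene (0.605, 0.405) 101 [0.6143 0.412  0.1385]
[0.574 0.375 0.13 ] [0.651 0.449 0.152]
```

```bash
python3 -m creep '[{"jaw":1,"travel":[0,0,20],"roll":0},{"jaw":1,"travel":[0,0,60],"roll":0},{"jaw":1,"travel":[5,15,95],"roll":-0.05},{"jaw":1,"travel":[15,50,120],"roll":-0.1},{"jaw":1,"travel":[25,90,140],"roll":-0.17},{"jaw":1,"travel":[35,135,155],"roll":-0.24},{"jaw":1,"travel":[45,180,170],"roll":-0.31},{"jaw":1,"travel":[54,220,170],"roll":-0.37},{"jaw":1,"travel":[60,250,170],"roll":-0.4},{"jaw":1,"travel":[64,270,170],"roll":-0.4},{"jaw":1,"travel":[64,270,170],"roll":-0.4},{"jaw":1,"travel":[64,270,170],"roll":-0.4}]'
python3 - <<'E'
from h import *
print(observe()["q"].round(1),observe()["qvel"].round(1),observe()["position"]);snap("wrist","w2")
E
```

```text
time_s: 3.75
position: [0.5269, 0.0111, 0.3486]
tool_rot: [[0.206, 0.979, -0.0], [0.979, -0.206, -0.0], [-0.0, -0.0, -1.0]]
ft_force: [0.5, 0.1, -0.9]
grip_width: 0.0184
gripper_force: 59.0
[-11.7  22.3  83.4  -0.   74.3   0.2] [-1.5  0.  -0.1 -0.   0.  -0.1] [0.52688009 0.0110523  0.34858531]
```

View pics/w2.png

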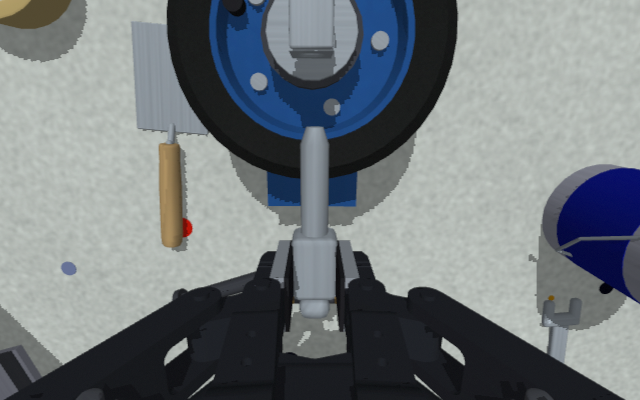

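The wrist view shows the pin tip at (314,128) and the axle block's near top edge from about (290,46) to (334,46). The pin lies almost in line with the block.

```bash
cat >> h.py <<'E'
def cloud(K,E,d):
    vv,uu=np.mgrid[0:400,0:640];return (np.stack([(uu-K[0,2])/K[0,0],(vv-K[1,2])/K[1,1],np.ones_like(uu)],-1)*d[...,None])@E[:3,:3].T+E[:3,3]
def blk(tag,s):
    p,d,K,E=load(tag);P=cloud(K,E,d);R=s["tool_rot"];o=s["position"]
    Q=(P-o)@R  # tool frame
    vv,uu=np.mgrid[0:400,0:640]
    m=(P[...,2]>.138)&(P[...,2]<.152)&(vv<120)&(abs(uu-312)<60)&(d>0)
    cnt=max(cv2.findContours(m.astype(np.uint8),0,1)[0],key=cv2.contourArea)
    print("block bbox px",cv2.boundingRect(cnt),"z",np.median(P[m][:,2]))
    for v in np.unique(np.where(m)[0])[::6]:
        us=np.where(m[v])[0]
        if len(us)<10:continue
        a=[(onz(K,E,u,v,.145)-o)@R for u in(us[0]-.5,us[-1]+.5)]
        print("row",v,"toolx %.1f y %.1f %.1f mid %.2f"%(a[0][0]*1e3,a[0][1]*1e3,a[1][1]*1e3,(a[0][1]+a[1][1])*500))
    z=o[2]-.1704
    for v in range(135,225,15):
        mm=(abs(P[v,:,2]-z)<.012)&(abs(uu[v]-314)<30)&(d[v]>0);us=np.where(mm)[0]
        if len(us)<5:continue
        a=[(onz(K,E,u,v,z)-o)@R for u in(us[0]-.5,us[-1]+.5)]
        print("pin row",v,us[0],us[-1],"toolx %.1f mid %.2f w %.1f topz %.4f"%(a[0][0]*1e3,(a[0][1]+a[1][1])*500,abs(a[0][1]-a[1][1])*1e3,P[v,us,2].max()))
E
python3 - <<'E'
from h import *
s=observe();blk("w2",s)
p,d,K,E=load("w2");P=cloud(K,E,d)
# rail end edges on top z=.045: blue patch
hsv=cv2.cvtColor(p,cv2.COLOR_RGB2HSV)
m=(cv2.inRange(hsv,(100,120,40),(125,255,255))>0)&(abs(P[...,2]-.045)<.006)
for v in range(182,206,5):
    us=np.where(m[v])[0]
    if len(us)>10:
        a=[(onz(K,E,u,v,.045)-s["position"])@s["tool_rot"] for u in(us[0]-.5,us[-1]+.5)];print("rail",v,us[0],us[-1],(a[0]*1e3).round(1),(a[1]*1e3).round(1))
E
```

```text
block bbox px (288, 0, 48, 52) z 0.14535111831159975
row 0 toolx 115.6 y -12.6 9.5 mid -1.55
row 6 toolx 113.2 y -12.1 9.0 mid -1.54
row 12 toolx 110.7 y -12.2 9.1 mid -1.54
row 18 toolx 108.2 y -12.2 9.1 mid -1.54
row 24 toolx 105.7 y -12.3 9.2 mid -1.54
row 30 toolx 103.1 y -12.3 9.2 mid -1.54
row 36 toolx 100.5 y -12.4 9.3 mid -1.53
row 42 toolx 97.9 y -12.4 9.3 mid -1.53
row 48 toolx 95.3 y -12.5 9.4 mid -1.53
pin row 135 304 326 toolx 57.6 mid 0.18 w 9.5 topz 0.1843
pin row 150 301 329 toolx 51.4 mid 0.20 w 12.1 topz 0.1850
pin row 165 301 328 toolx 45.1 mid 0.02 w 11.8 topz 0.1857
pin row 180 301 328 toolx 38.7 mid 0.04 w 12.0 topz 0.1856
pin row 195 301 328 toolx 32.0 mid 0.06 w 12.1 topz 0.1856
pin row 210 301 328 toolx 25.2 mid 0.08 w 12.3 topz 0.1851
rail 182 268 622 [  6.5 -38.9 303.6] [  7.4 257.1 303.5]
rail 187 268 616 [  2.2 -39.  303.6] [  3.1 253.2 303.5]
rail 192 268 608 [ -2.1 -39.2 303.6] [ -1.2 247.6 303.5]
rail 197 268 603 [ -6.5 -39.3 303.6] [ -5.6 244.4 303.5]
rail 202 268 598 [-10.9 -39.5 303.6] [-10.  241.2 303.5]
```

```bash
python3 -m creep '[{"jaw":1,"travel":[-1.6,0.3,-20],"roll":0},{"jaw":1,"travel":[-1.6,0.3,-40],"roll":0},{"jaw":1,"travel":[-1.6,0.3,-54],"roll":0},{"jaw":1,"travel":[1,12.5,-54],"roll":0},{"jaw":1,"travel":[3.5,24.8,-54],"roll":0},{"jaw":1,"travel":[3.5,24.8,-54],"roll":0},{"jaw":1,"travel":[3.5,24.8,-54],"roll":0}]'
python3 - <<'E'
from h import *
s=observe();snap("wrist","w3");blk("w3",s)
snap("scene","s3");p,d,K,E=load("s3")
h=s["position"]-[0,0,.17];c=np.linalg.solve(E,[*h,1])[:3];q=K@c/c[2];u,v=int(q[0]),int(q[1]);print(u,v)
cr=cv2.resize(p[v-35:v+35,u-35:u+65],None,fx=5,fy=5,interpolation=cv2.INTER_CUBIC)
w=load("w3")[0][:250,190:440]
w=cv2.resize(w,(350,350));cv2.imwrite("pics/c3.png",np.hstack([cr[:, :440],w])[:,:,::-1])
E
```

```text
time_s: 4.5
position: [0.5306, 0.0363, 0.2955]
tool_rot: [[0.205, 0.979, 0.001], [0.979, -0.205, -0.0], [-0.0, 0.001, -1.0]]
ft_force: [0.4, -0.6, -1.5]
grip_width: 0.0184
gripper_force: 59.0
block bbox px (281, 19, 67, 88) z 0.1453839964131146
row 19 toolx 95.8 y -10.9 10.7 mid -0.11
row 25 toolx 94.1 y -10.6 10.7 mid 0.05
row 31 toolx 92.3 y -10.7 10.5 mid -0.10
row 37 toolx 90.5 y -10.7 10.5 mid -0.10
row 43 toolx 88.7 y -10.8 10.6 mid -0.10
row 49 toolx 86.9 y -10.5 10.6 mid 0.07
row 55 toolx 85.0 y -10.9 10.7 mid -0.09
row 61 toolx 83.2 y -10.9 10.4 mid -0.25
row 67 toolx 81.3 y -11.0 10.4 mid -0.25
row 73 toolx 79.4 y -11.0 10.5 mid -0.25
row 79 toolx 77.5 y -10.7 10.6 mid -0.08
row 85 toolx 75.6 y -10.8 10.6 mid -0.08
row 91 toolx 73.7 y -10.8 10.7 mid -0.07
row 97 toolx 71.7 y -10.9 10.4 mid -0.24
row 103 toolx 69.8 y -10.9 10.4 mid -0.24
pin row 135 304 326 toolx 57.1 mid 0.37 w 9.5 topz 0.1313
pin row 150 301 329 toolx 50.9 mid 0.38 w 12.1 topz 0.1321
pin row 165 301 328 toolx 44.6 mid 0.19 w 11.8 topz 0.1318
pin row 180 301 328 toolx 38.1 mid 0.20 w 12.0 topz 0.1325
pin row 195 301 328 toolx 31.5 mid 0.22 w 12.1 topz 0.1323
pin row 210 301 328 toolx 24.7 mid 0.23 w 12.3 topz 0.1320
361 176
```

View pics/c3.png

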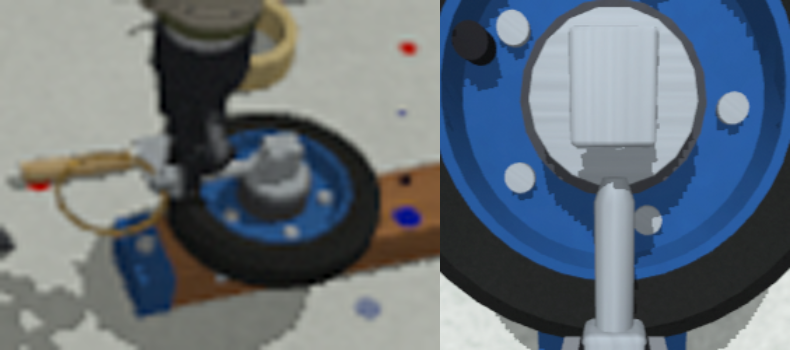

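The crop shows the pin lined up just short of the block, and the tip is at hole height. I'll insert slowly now.

```bash
python3 -m creep '[{"jaw":1,"travel":[0.6,5,-0.4],"roll":0},{"jaw":1,"travel":[1.2,8,-0.4],"roll":0},{"jaw":1,"travel":[1.9,11,-0.4],"roll":0},{"jaw":1,"travel":[2.5,14,-0.4],"roll":0},{"jaw":1,"travel":[3.1,17,-0.4],"roll":0},{"jaw":1,"travel":[3.7,20,-0.4],"roll":0},{"jaw":1,"travel":[3.7,20,-0.4],"roll":0}]'
```

```text
time_s: 5.3
position: [0.5342, 0.0562, 0.2943]
tool_rot: [[0.206, 0.979, 0.0], [0.979, -0.206, 0.0], [0.0, 0.0, -1.0]]
ft_force: [0.5, -0.6, -1.2]
grip_width: 0.0179
gripper_force: 59.0
```

```bash
python3 -m creep '[{"jaw":1,"travel":[1.2,6,0],"roll":0},{"jaw":1,"travel":[2.5,12,0],"roll":0},{"jaw":1,"travel":[3.8,18,0],"roll":0},{"jaw":1,"travel":[5,24,0],"roll":0},{"jaw":1,"travel":[6.2,29.4,0],"roll":0},{"jaw":1,"travel":[6.2,29.4,0],"roll":0}]'
```

```text
time_s: 5.9
position: [0.5405, 0.086, 0.2944]
tool_rot: [[0.206, 0.979, 0.0], [0.979, -0.206, 0.0], [0.0, 0.0, -1.0]]
ft_force: [0.7, 1.2, -0.8]
grip_width: 0.0187
gripper_force: 59.0
```

```bash
python3 -m creep '[{"jaw":1,"travel":[0.4,2,0],"roll":0},{"jaw":1,"travel":[0.8,3.8,0],"roll":0},{"jaw":1,"travel":[1,4.8,0],"roll":0},{"jaw":1,"travel":[1,4.8,0],"roll":0}]'
python3 - <<'E'
from h import *
s=observe();print(s["ft_force"]);snap("wrist","w4");blk("w4",s)
E
```

```text
time_s: 6.3
position: [0.5414, 0.0896, 0.2944]
tool_rot: [[0.207, 0.978, -0.0], [0.978, -0.207, -0.001], [-0.001, -0.0, -1.0]]
ft_force: [-1.7, -4.4, 0.2]
grip_width: 0.0185
gripper_force: 59.2
[-1.68373621 -4.38487605  0.23178234]Traceback (most recent call last):
  File "<stdin>", line 2, in <module>
  File "h.py", line 21, in blk
    cnt=max(cv2.findContours(m.astype(np.uint8),0,1)[0],key=cv2.contourArea)
ValueError: max() iterable argument is empty
```

```bash
python3 -m creep '[{"jaw":1,"travel":[0.4,2,0],"roll":0},{"jaw":1,"travel":[0.4,2,0],"roll":0},{"jaw":1,"travel":[0.4,2,0],"roll":0}]'
python3 - <<'E'
from h import *
s=observe();p,d,K,E=load("w4");snap("scene","s4")
cv2.imwrite("pics/c4.png",cv2.resize(p[:300,190:450],None,fx=2,fy=2)[:,:,::-1])
E
```

```text
time_s: 6.65
position: [0.5416, 0.0903, 0.2944]
tool_rot: [[0.207, 0.978, -0.002], [0.978, -0.207, -0.005], [-0.005, -0.001, -1.0]]
ft_force: [-4.5, -16.8, 2.1]
grip_width: 0.0183
gripper_force: 59.4
```

View pics/c4.png

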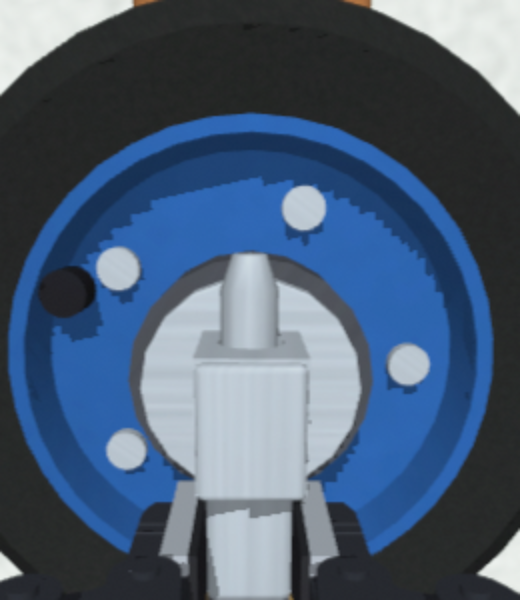

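The pin is seated: the contact force rose to 17 N with less than 1 mm of further motion, and the tip shows beyond the block. I'll release it, lift and look at the ring.

```bash
python3 -m creep '[{"jaw":1,"travel":[-0.3,-1.5,0],"roll":0},{"jaw":-1,"travel":[-0.3,-1.5,0],"roll":0},{"jaw":-1,"travel":[-0.3,-1.5,0],"roll":0},{"jaw":-1,"travel":[-0.3,-1.5,0],"roll":0},{"jaw":-1,"travel":[-0.3,-1.5,0],"roll":0},{"jaw":-1,"travel":[-0.3,-1.5,0],"roll":0},{"jaw":-1,"travel":[-0.3,-1.5,20],"roll":0},{"jaw":-1,"travel":[-0.3,-1.5,60],"roll":0},{"jaw":-1,"travel":[-8,-35,95],"roll":0},{"jaw":-1,"travel":[-16,-75,120],"roll":0},{"jaw":-1,"travel":[-20,-95,120],"roll":0},{"jaw":-1,"travel":[-20,-95,120],"roll":0}]'
python3 - <<'E'
from h import *
print(observe()["qvel"].round(1));snap("wrist","w5");snap("scene","s5")
E
```

```text
time_s: 7.9
position: [0.5214, -0.0048, 0.415]
tool_rot: [[0.209, 0.978, 0.001], [0.978, -0.209, -0.001], [-0.0, 0.002, -1.0]]
ft_force: [0.6, 0.2, -0.6]
grip_width: 0.0854
gripper_force: 0.0
[ 3.1  1.4  0.6  0.9 -0.   2.2]
```

View pics/w5.png

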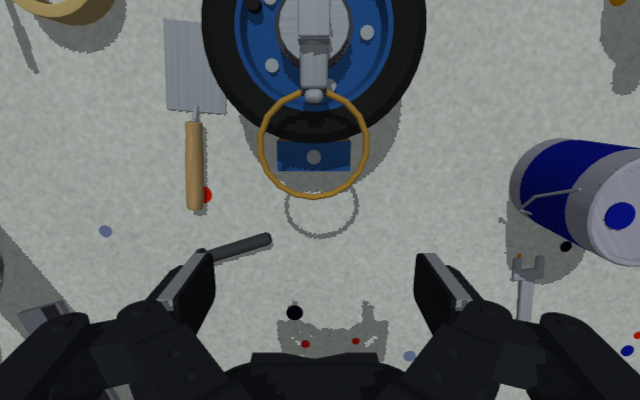

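The pin stays in place, with its ring open and level at about (313,143) and the rim wire at (313,195).

```bash
python3 - <<'E'
from h import *
s=observe();p,d,K,E=load("w5");P=cloud(K,E,d);R=s["tool_rot"];o=s["position"]
hsv=cv2.cvtColor(p,cv2.COLOR_RGB2HSV)
m=(cv2.inRange(hsv,(12,90,60),(28,255,255))>0);m[230:]=0;m[:,:240]=0;m[:,400:]=0
vv,uu=np.where(m);rim=m&(np.mgrid[0:400,0:640][0]>188)
for a,b in((90,110),(135,150),(190,200)):
    k=m.copy();k[:a]=0;k[b:]=0;z=P[k][:,2];print(a,b,k.sum(),np.percentile(z,[10,50,90]).round(4))
c=max(cv2.findContours(m.astype(np.uint8),0,1)[0],key=cv2.contourArea);e=cv2.fitEllipse(cv2.convexHull(c));print(e)
col=np.where(m[:,313])[0];print("rim rows",col[col>180])
v=col[col>180].mean()
for z in(.120,.125,.115):
  w=onz(K,E,313,v,z);print("rim world",w.round(4),"tool",((w-o)@R*1e3).round(1))
hz=onz(K,E,e[0][0],e[0][1],.122);print("ring centre",hz)
m2=(P[...,2]>.138)&(P[...,2]<.152);m2[120:]=0;ys,xs=np.where(m2);print(xs.min(),xs.max(),ys.max(), "block front", onz(K,E,314,ys.max()-1,.145))
print("head z",[P[y,314,2].round(4) for y in(45,55,65,75,84,95)])
print(s["q"].round(1))
E
```

```text
90 110 417 [0.1209 0.1225 0.1239]
135 150 210 [0.0456 0.119  0.1211]
190 200 302 [0.1139 0.1152 0.1163]
((312.8466491699219, 143.31332397460938), (111.35710144042969, 112.61080169677734), 81.47784423828125)
rim rows [194 195 196 197 198 199]
rim world [ 0.5202 -0.0088  0.12  ] tool [ -6.3  -0.  294.1]
rim world [ 0.5205 -0.0075  0.125 ] tool [ -4.9  -0.  289.1]
rim world [ 0.5199 -0.0102  0.115 ] tool [-7.700e+00 -1.000e-01  2.991e+02]
ring centre [0.52918981 0.03369158 0.122     ]
297 331 39 block front [0.5447724  0.10293024 0.145     ]
head z [np.float64(0.1332), np.float64(0.1316), np.float64(0.131), np.float64(0.1318), np.float64(0.1304), np.float64(0.1303)]
[-13.3  18.6  77.8   0.   83.7  -1.4]
```

```bash
python3 -m creep '[{"jaw":0,"travel":[-0.2,-0.5,0],"roll":0.145},{"jaw":0,"travel":[-0.3,-1,0],"roll":0.29},{"jaw":0,"travel":[-0.5,-1.5,-10],"roll":0.435},{"jaw":0,"travel":[-0.6,-2,-20],"roll":0.58},{"jaw":0,"travel":[-0.8,-2.5,-30],"roll":0.725},{"jaw":0,"travel":[-1,-3,-40],"roll":0.87},{"jaw":0,"travel":[-1.1,-3.5,-50],"roll":1.015},{"jaw":0,"travel":[-1.2,-4,-60],"roll":1.16},{"jaw":0,"travel":[-1.3,-4.4,-70],"roll":1.305},{"jaw":0,"travel":[-1.3,-4.4,-70],"roll":1.44},{"jaw":0,"travel":[-1.3,-4.4,-70],"roll":1.571},{"jaw":0,"travel":[-1.3,-4.4,-70],"roll":1.571}]' 20
python3 - <<'E'
from h import *
s=observe();print(s["q"].round(1));snap("wrist","w6")
p,d,K,E=load("w6");cv2.imwrite("pics/c6.png",p[:,:,::-1])
hsv=cv2.cvtColor(p,cv2.COLOR_RGB2HSV);m=(cv2.inRange(hsv,(12,90,60),(28,255,255))>0)
P=cloud(K,E,d);m&=(P[...,2]>.105)&(P[...,2]<.13);R=s["tool_rot"];Q=(P-s["position"])@R*1e3
i=np.argmin(np.where(m,Q[...,1],9e9));print("extreme rim (outer) tool",Q.reshape(-1,3)[i],np.unravel_index(i,m.shape),m.sum())
k=m&(abs(Q[...,0])<6)&(Q[...,1]<20);print(k.sum(),Q[k].mean(0),P[k].mean(0),Q[k].min(0),Q[k].max(0))
E
```

```text
time_s: 9.2
position: [0.5207, -0.0062, 0.3437]
tool_rot: [[-0.979, 0.204, -0.001], [0.204, 0.979, 0.001], [0.001, 0.0, -1.0]]
ft_force: [-0.4, -0.2, 0.6]
grip_width: 0.0431
gripper_force: 0.0
[-13.7  22.   84.8   0.   73.2 -92. ]
extreme rim (outer) tool [ -0.74097495  -6.75119809 230.20725973] (np.int64(219), np.int64(303)) 2715
139 [ 1.50943969e-01 -4.13113452e+00  2.28697464e+02] [ 0.51942639 -0.01012218  0.1150265 ] [ -5.95360295  -6.75119809 227.23686523] [  5.90893027  -1.69029642 230.57267822]
```

View pics/c6.png

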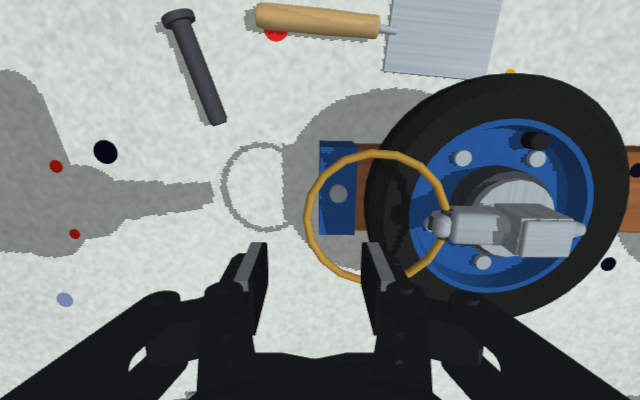

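The view shows the ring rim at (307,219) between the open fingers, about 4 mm off the tool's centre line. Next I'll descend and grip the wire.

```bash
python3 -m creep '[{"jaw":0,"travel":[-1,-2.5,-25],"roll":0},{"jaw":0,"travel":[-1,-2.5,-50],"roll":0},{"jaw":0,"travel":[-1,-2.5,-66],"roll":0},{"jaw":0,"travel":[-1,-2.5,-66],"roll":0},{"jaw":1,"travel":[-1,-2.5,-66],"roll":0},{"jaw":1,"travel":[-1,-2.5,-66],"roll":0},{"jaw":1,"travel":[-1,-2.5,-66],"roll":0},{"jaw":1,"travel":[-1,-2.5,-66],"roll":0},{"jaw":1,"travel":[-1,-2.5,-66],"roll":0}]' 25
python3 - <<'E'
import numpy as np
from rig import observe
print(observe()["ft_force"])
for t in np.r_[-5:136:9]:
    a,b=np.radians([t,-5]);s=85*(np.cos(b)-np.cos(a));z=85*(np.sin(a)-np.sin(b));print(t,round(.207*s,1),round(.978*s,1),round(z,1))
E
```

```text
time_s: 10.15
position: [0.5195, -0.01, 0.2787]
tool_rot: [[-0.978, 0.207, 0.001], [0.207, 0.978, -0.0], [-0.001, -0.0, -1.0]]
ft_force: [0.4, -1.5, 0.0]
grip_width: 0.0043
gripper_force: 23.9
[ 0.36773742 -1.48215208  0.0335762 ]
-5 0.0 0.0 0.0
4 -0.0 -0.1 13.3
13 0.4 1.8 26.5
22 1.2 5.7 39.2
31 2.4 11.6 51.2
40 4.0 19.1 62.0
49 6.0 28.3 71.6
58 8.2 38.8 79.5
67 10.7 50.3 85.7
76 13.3 62.7 89.9
85 16.0 75.6 92.1
94 18.8 88.6 92.2
103 21.5 101.5 90.2
112 24.1 114.0 86.2
121 26.6 125.6 80.3
130 28.8 136.2 72.5
```

```bash
python3 -m creep '[{"jaw":1,"travel":[0,0.2,13],"roll":0},{"jaw":1,"travel":[0.4,2,26],"roll":0},{"jaw":1,"travel":[1.2,6,39],"roll":0},{"jaw":1,"travel":[2.4,11.8,51],"roll":0},{"jaw":1,"travel":[4,19.3,62],"roll":0}]'
```

```text
time_s: 10.65
position: [0.5238, 0.0078, 0.342]
tool_rot: [[-0.978, 0.208, 0.002], [0.208, 0.978, -0.006], [-0.003, -0.005, -1.0]]
ft_force: [-1.4, -9.6, 4.3]
grip_width: 0.0043
gripper_force: 24.6
```

```bash
python3 -m creep '[{"jaw":1,"travel":[2,8.8,9.6],"roll":0},{"jaw":1,"travel":[4.2,19,17.5],"roll":0},{"jaw":1,"travel":[6.7,30.5,23.7],"roll":0},{"jaw":1,"travel":[9.3,43,27.9],"roll":0},{"jaw":1,"travel":[12,56,30.1],"roll":0},{"jaw":1,"travel":[14.8,69,30.2],"roll":0}]'
```

```text
time_s: 11.25
position: [0.5386, 0.0789, 0.3718]
tool_rot: [[-0.978, 0.207, 0.003], [0.207, 0.978, -0.0], [-0.003, 0.0, -1.0]]
ft_force: [1.5, -1.2, 4.3]
grip_width: 0.0036
gripper_force: 24.8
```

```bash
python3 -m creep '[{"jaw":1,"travel":[2.7,12.9,-2],"roll":0},{"jaw":1,"travel":[5.3,25.4,-6],"roll":0},{"jaw":1,"travel":[7.8,37,-12],"roll":0},{"jaw":1,"travel":[10,47.6,-20],"roll":0},{"jaw":1,"travel":[12,56.5,-29],"roll":0},{"jaw":1,"travel":[12,56.5,-29],"roll":0}]'
python3 - <<'E'
from h import *
snap("scene","s7");p=load("s7")[0];cv2.imwrite("pics/c7.png",cv2.resize(p[120:230,320:450],None,fx=5,fy=5,interpolation=cv2.INTER_CUBIC)[:,:,::-1])
E
```

```text
time_s: 11.85
position: [0.5504, 0.1364, 0.3396]
tool_rot: [[-0.979, 0.205, -0.002], [0.205, 0.979, 0.001], [0.002, 0.001, -1.0]]
ft_force: [2.9, 3.0, 2.6]
grip_width: 0.0034
gripper_force: 32.2
```

View pics/c7.png

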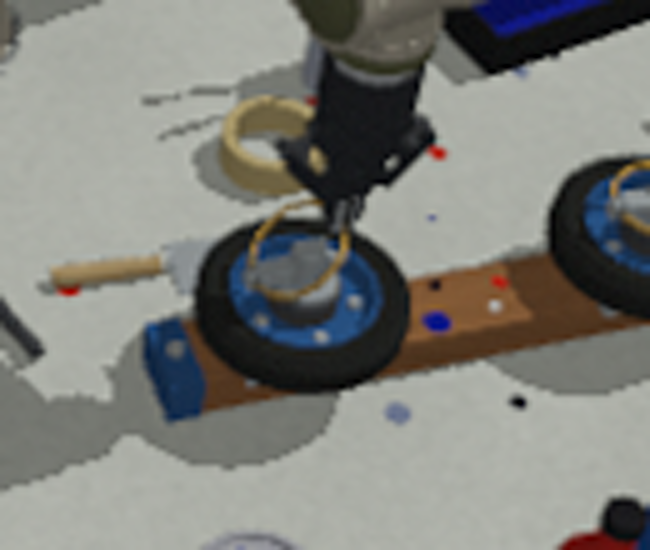

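The ring is held well past vertical, over the axle. Now I'll release it and lift away.

```bash
python3 -m creep '[{"jaw":-1,"travel":[0,0,0],"roll":0},{"jaw":-1,"travel":[0,0,10],"roll":0},{"jaw":-1,"travel":[0,0,30],"roll":0},{"jaw":-1,"travel":[0,0,60],"roll":0},{"jaw":-1,"travel":[-5,-20,90],"roll":0},{"jaw":-1,"travel":[-5,-25,110],"roll":0},{"jaw":-1,"travel":[-5,-25,110],"roll":0},{"jaw":-1,"travel":[-5,-25,110],"roll":0}]'
python3 - <<'E'
from h import *
snap("wrist","w8");s=observe();p,d,K,E=load("w8");P=cloud(K,E,d)
hsv=cv2.cvtColor(p,cv2.COLOR_RGB2HSV);m=(cv2.inRange(hsv,(12,90,60),(28,255,255))>0)&(P[...,2]>.08)&(P[...,2]<.25)
f=np.array([.207,.978,0]);ax=np.array([.5476,.1166,0]);S=(P-ax)@f*1e3
m&=abs(S)<150
print(m.sum(),"along rail",np.percentile(S[m],[0,1,50,99,100]).round(1),"z",np.percentile(P[m][:,2],[1,50,99]).round(3))
for a,b in((-60,-30),(20,40),(40,60)):
    k=m&(S>a)&(S<b); print(a,b,k.sum(),P[k][:,2].mean() if k.any() else 0)
cv2.imwrite("pics/c8.png",p[:,:,::-1])
E
```

```text
time_s: 12.7
position: [0.5451, 0.1097, 0.4514]
tool_rot: [[-0.978, 0.207, -0.0], [0.207, 0.978, -0.0], [0.0, -0.0, -1.0]]
ft_force: [-0.0, -1.1, -0.8]
grip_width: 0.086
gripper_force: 0.0
1408 along rail [-51.2 -45.8   2.3  88.7  89.9] z [0.092 0.127 0.132]
-60 -30 307 0.12318496153253346
20 40 432 0.13019108379588284
40 60 3 0.1297919238484262
```

View pics/c8.png

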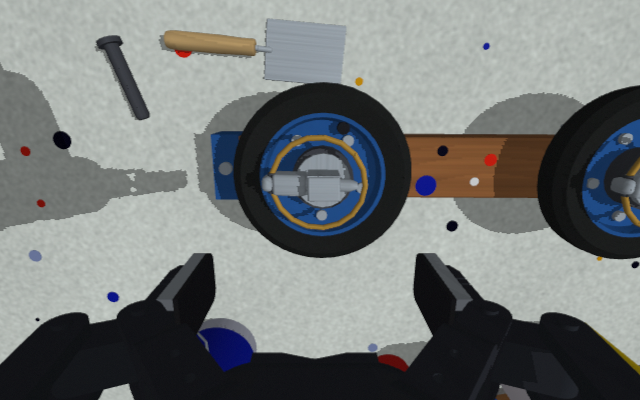

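The ring is shut round the tip: it is centred on the axle at (320,183) and level at about z = 0.13. I've used up my picture views, so I'll check the shoulder gap numerically.

```bash
python3 - <<'E'
from h import *
p,d,K,E=load("w8");P=cloud(K,E,d)
f=np.array([.207,.978,0]);ax=np.array([.5476,.1166,0]);S=(P-ax)@f*1e3
for v in(176,183,188):print(v,[(u,int(round(S[v,u])),int(round(P[v,u,2]*1e3))) for u in range(258,372,2)])
E
```

```text
176 [(258, -63, 96), (260, -60, 98), (262, -58, 96), (264, -57, 96), (266, -50, 124), (268, -49, 125), (270, -47, 125), (272, -45, 124), (274, -43, 129), (276, -41, 130), (278, -39, 129), (280, -37, 130), (282, -35, 132), (284, -34, 131), (286, -32, 132), (288, -30, 132), (290, -28, 133), (292, -27, 131), (294, -25, 132), (296, -23, 132), (298, -21, 131), (300, -20, 132), (302, -18, 132), (304, -16, 132), (306, -14, 127), (308, -12, 142), (310, -11, 141), (312, -9, 141), (314, -7, 142), (316, -6, 142), (318, -4, 142), (320, -2, 141), (322, 0, 142), (324, 1, 141), (326, 3, 141), (328, 5, 140), (330, 6, 142), (332, 8, 142), (334, 10, 141), (336, 12, 140), (338, 13, 142), (340, 15, 141), (342, 19, 112), (344, 21, 112), (346, 23, 112), (348, 25, 112), (350, 27, 112), (352, 29, 104), (354, 34, 82), (356, 36, 83), (358, 38, 82), (360, 40, 83), (362, 35, 131), (364, 37, 131), (366, 39, 131), (368, 48, 83), (370, 51, 82)]
183 [(258, -63, 97), (260, -61, 97), (262, -54, 128), (264, -52, 130), (266, -50, 130), (268, -48, 130), (270, -46, 129), (272, -45, 127), (274, -43, 130), (276, -41, 131),
[... 989 characters left out ...]
34, 130), (286, -32, 132), (288, -30, 132), (290, -28, 132), (292, -27, 132), (294, -25, 132), (296, -23, 132), (298, -21, 133), (300, -20, 132), (302, -18, 133), (304, -16, 132), (306, -14, 129), (308, -12, 144), (310, -11, 146), (312, -9, 146), (314, -7, 146), (316, -6, 147), (318, -4, 147), (320, -2, 146), (322, 0, 145), (324, 1, 146), (326, 3, 145), (328, 5, 145), (330, 6, 145), (332, 8, 146), (334, 10, 145), (336, 11, 146), (338, 13, 145), (340, 15, 141), (342, 18, 132), (344, 19, 133), (346, 21, 132), (348, 23, 134), (350, 25, 132), (352, 26, 133), (354, 28, 132), (356, 30, 132), (358, 38, 87), (360, 40, 88), (362, 36, 129), (364, 37, 130), (366, 39, 132), (368, 49, 81), (370, 51, 82)]
```

The shoulder is within about 1 mm of the axle. There is plenty of time, so I'll nudge the head's end gently with shut fingers to make sure it is seated.

```bash
python3 -m creep '[{"jaw":1,"travel":[-8,-40,0],"roll":0},{"jaw":1,"travel":[-16,-81,0],"roll":0},{"jaw":1,"travel":[-17,-86,-30],"roll":0},{"jaw":1,"travel":[-17,-86,-70],"roll":0},{"jaw":1,"travel":[-17,-86,-110],"roll":0},{"jaw":1,"travel":[-17,-86,-140],"roll":0},{"jaw":1,"travel":[-17,-86,-156],"roll":0},{"jaw":1,"travel":[-17,-86,-156],"roll":0},{"jaw":1,"travel":[-17,-86,-156],"roll":0}]'
python3 -m creep '[{"jaw":1,"travel":[0.8,4,0],"roll":0},{"jaw":1,"travel":[1.7,8,0],"roll":0},{"jaw":1,"travel":[2.5,12,0],"roll":0},{"jaw":1,"travel":[2.5,12,0],"roll":0}]'
```

```text
time_s: 13.65
position: [0.5284, 0.0241, 0.2954]
tool_rot: [[-0.979, 0.206, -0.001], [0.206, 0.979, 0.0], [0.001, -0.0, -1.0]]
ft_force: [0.4, 0.2, 1.2]
grip_width: -0.0001
gripper_force: 0.0
time_s: 14.05
position: [0.5308, 0.0365, 0.2959]
tool_rot: [[-0.979, 0.206, 0.001], [0.206, 0.979, -0.0], [-0.001, 0.0, -1.0]]
ft_force: [0.1, 0.6, 0.1]
grip_width: -0.0
gripper_force: 0.0
```

```bash
python3 -m creep '[{"jaw":1,"travel":[0.8,4,0],"roll":0},{"jaw":1,"travel":[1.7,8,0],"roll":0},{"jaw":1,"travel":[2.1,10,0],"roll":0},{"jaw":1,"travel":[2.5,12,0],"roll":0},{"jaw":1,"travel":[2.5,12,0],"roll":0}]'
```

```text
time_s: 14.55
position: [0.5333, 0.0482, 0.2955]
tool_rot: [[-0.979, 0.206, -0.0], [0.206, 0.979, 0.0], [0.0, 0.0, -1.0]]
ft_force: [-0.2, 0.7, 0.3]
grip_width: -0.0002
gripper_force: 0.0
```

```bash
python3 -m creep '[{"jaw":1,"travel":[0.3,1.5,0],"roll":0},{"jaw":1,"travel":[0.6,3,0],"roll":0},{"jaw":1,"travel":[0.8,4,0],"roll":0},{"jaw":1,"travel":[0.8,4,0],"roll":0}]'
```

```text
time_s: 14.95
position: [0.5341, 0.0518, 0.2956]
tool_rot: [[-0.979, 0.206, -0.0], [0.206, 0.979, -0.001], [-0.0, -0.001, -1.0]]
ft_force: [-1.1, -2.1, 0.7]
grip_width: -0.0002
gripper_force: 1.2
```

```bash
python3 -m creep '[{"jaw":1,"travel":[0.3,1.5,0],"roll":0},{"jaw":1,"travel":[0.3,1.5,0],"roll":0},{"jaw":1,"travel":[0.3,1.5,0],"roll":0}]'; python3 -m creep '[{"jaw":1,"travel":[0.3,1.2,0],"roll":0},{"jaw":1,"travel":[0.3,1.2,0],"roll":0}]'
```

```text
time_s: 15.25
position: [0.5344, 0.0526, 0.2958]
tool_rot: [[-0.978, 0.206, -0.0], [0.206, 0.978, -0.002], [-0.0, -0.002, -1.0]]
ft_force: [-1.3, -8.5, 2.4]
grip_width: -0.0002
gripper_force: 4.3
time_s: 15.45
position: [0.5347, 0.0533, 0.2959]
tool_rot: [[-0.978, 0.206, -0.0], [0.206, 0.978, -0.004], [-0.001, -0.004, -1.0]]
ft_force: [-3.3, -13.5, 4.1]
grip_width: 0.0001
gripper_force: 7.0
```

The force builds stiffly, so the head is seated. I'll back off, lift and confirm.

```bash
python3 -m creep '[{"jaw":1,"travel":[-2,-10,0],"roll":0},{"jaw":1,"travel":[-5,-25,0],"roll":0},{"jaw":1,"travel":[-6,-30,40],"roll":0},{"jaw":1,"travel":[-4,-20,90],"roll":0},{"jaw":1,"travel":[2,15,130],"roll":0},{"jaw":1,"travel":[10,55,155],"roll":0},{"jaw":1,"travel":[10,55,155],"roll":0},{"jaw":1,"travel":[10,55,155],"roll":0}]'
python3 - <<'E'
from h import *
snap("wrist","w9");p,d,K,E=load("w9");P=cloud(K,E,d)
f=np.array([.207,.978,0]);g=np.array([.978,-.207,0]);ax=np.array([.5476,.1166,0]);S=(P-ax)@f*1e3;T=(P-ax)@g*1e3
ok=(abs(T)<3)&(P[...,2]>.12)&(P[...,2]<.16)&(abs(S)<70)
b=ok&(P[...,2]>.14);h=ok&(S<-13)&~b;t=ok&(S>15)&(S<34)&~b
print("block",S[b].min(),S[b].max(),"head",S[h].min(),S[h].max(),"tip",S[t].max())
hsv=cv2.cvtColor(p,cv2.COLOR_RGB2HSV);m=(cv2.inRange(hsv,(12,90,60),(28,255,255))>0)&(P[...,2]>.11)&(P[...,2]<.25)&(abs(S)<70)&(abs(T)<60)
print("ring",m.sum(),S[m].min(),S[m].max(),P[m][:,2].min(),P[m][:,2].max())
E
```

```text
time_s: 16.25
position: [0.5445, 0.1098, 0.4505]
tool_rot: [[-0.979, 0.205, 0.0], [0.205, 0.979, 0.0], [-0.0, 0.0, -1.0]]
ft_force: [-0.2, -0.7, 0.2]
grip_width: 0.0003
gripper_force: 0.0
block -12.145961420717855 14.111469385752605 head -53.70968176808489 -13.251295208317229 tip 31.869288877125438
ring 1338 -46.72894643276 40.81666144289976 0.12132310225194998 0.13331686944153376
```

Head, tip and ring all sit where a fitted, shut pin should, so I'm handing the job in.

```bash
python3 -c "from rig import close_job;print(close_job())"
```

```text
the job is handed in; nothing more can be done
None
```

The linch pin is through the axle's cross hole with its head up against the axle and its ring snapped shut round the tip; the job was handed in at about 16 s with the robot clear and nothing else touched, though I viewed 11 pictures against the limit of 10.

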